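Hang up the dust cover and hold a lens barrel seated in the V-block

ROBOT

A 6-joint arm with a two-finger parallel gripper is mounted at the origin on the work surface. World frame = base frame: x ahead of the robot, y to its left, z up, the work surface at z = 0. Lengths are in m, angles in rad, forces in N, time in s.
With the tool pointing down it reaches from about 0.35 to 1 m from the base axis. Payload 7.1 kg.
Tool frame: the origin (TCP) lies at the very end of the fingers, on their centre line; the grasp point (between the pads) lies 19 mm behind it; z points along the fingers, y is the direction in which the jaws open and shut (so a half turn about z gives the same grasp; the last joint's range is limited). The gripper opens to 85 mm and grips with 20 to 120 N. Pads are 22 mm wide; open, the fingers measure 114 mm over their backs; the gripper's body (76 mm by 85 mm) begins 54 mm behind the grasp point. The pads swing forward as they close: fully open they stand 13 mm farther back than shut.
Start: joints at [1.209, 0.423, 1.63, -0, 1.089, -0.019], TCP at [0.21, 0.589, 0.231] pointing down, gripper open.
Joint ranges: [-3, 3], [-0.9, 2.11], [0.09, 2.58], [-1.31, 4.45], [0.11, 2.69], [-2.54, 2.54]. Speed limits (rad/s): [2.39, 2.39, 3.01, 3.14, 3.14, 3.14].

INTERFACE

Orientations are given as a 3x3 rotation matrix whose columns are the frame's x, y, z axes.
In Python, from station import arm, imaging, job gives the robot as it stands. The module is installed in compiled form; this text tells all that it offers.
- The arm moves only by the tool jog_arm, never from a script. Its argument "series" is a list of rows, each a list of 3 entries, a list of its own where there are three numbers: the shift along the tool's x, y, z normalised to -1 to 1, where 1 is 50 cm, then the turn, a rotation vector about the tool's x, y, z normalised to -1 to 1, where 1 is 90 degrees, then the opening, from 0 (shut) to 1 (fully open). In form: [[[tx, ty, tz], [ax, ay, az], jaw], ...]. A call has 1 to 20 rows; each row is the pose to reach, as a shift and turn from the pose commanded when the call began, along the tool's axes at that moment; what a row does not reach only later rows make up. A row lasts 1/12 s, in which the tool goes at most 41.7 mm and 7.16 degrees, less where a joint would pass 70% of its speed; a pose out of reach is approached as far as the arm can. A call with a number of a shift or a turn outside -1 to 1 is refused whole. A call with a gripper value outside its range is refused whole. The fingers move at their own pace and stop on an object; "squeeze" is the grip in N (left out, the last holds). Time passes only in rows, so rows that repeat a pose let the fingers close. It gives the time, the measured TCP pose, the force and the opening at its end, in the units of the state.
- arm.get_state(): the state, without advancing time (a new reading comes with each control period).
- imaging.capture(name): name is "side" or "top"; returns a dict with "frame" (384x512x3 uint8, red, green, blue), "depth" (384x512 float32, m along the optical axis (not along the pixel's ray), 0 where there is no reading), "fx", "fy", "cx", "cy" (pixels), "world_from_camera" (4x4, takes a point from camera to world coordinates). Camera axes: x right, y up, looking along -z (the intrinsics and any distortion apply to the point x, -y, -z); pixel columns grow to the right and rows downward; lengths in m; the calibration is good to about 2 mm. A picture is of the moment at which its call begins.
- job.hand_in(): hands the job in, once; it reports no verdict.
The state is a dict: "t": time; "joint_pos": joint angles; "qd": joint speeds; "joint_torque": joint torques, N m; "tool_pos": TCP position; "ee_rot": TCP orientation; "force": force on the tool from outside, world axes, zero at the start; "wrist_torque": the same for the moment, N m; "grip_width": finger opening in m.
Only numpy, scipy, OpenCV 4.12 (cv2) and the standard library are available. Lean on these libraries where they do the work, as an engineer would, in place of code of your own. Each camera call takes 0.05 s, during which the arm holds its last target.

TASK

Lift the dust cover off the V-block and hang it by its wire handle on both prongs of the hanger, letting go of it. Then take the lens barrel from its plastic rest, lay it lengthwise and centred in the V-block's groove, and finish while still holding it there, pressed down gently with about 15 N so that it bears on both sloping faces. Never press hard, and leave the bottle, the eyepiece and the wafer case where they are.

Things in the scene. Friction and masses are not known exactly. Their poses are not given: they have to be found in the camera images.
- cover: white plastic dust cover, upside-down open box 80 (x) x 120 (y) x 60 mm high, walls 3 mm, 0.18 kg, loose, over the V-block at the start. On top a wire handle: square arch of 10 mm round bar, uprights at y = -50 and +50, its top bar along y with axis 120 mm above the cover's lower edge; window under the bar 55 high, 90 wide. Origin at the centre of the lower edge, z up.
- bail (a point): middle of the axis of the cover's handle bar; same axes as the cover (bar along y)
- hanger: fixed stand: base plate 130 x 130 x 12 mm (x -85 to +45), post 16 x 20 at x = 0 with a 76 mm wide (y) crossbar at its head, top 207 mm above the table. Two steel prongs, 8 mm thick, at y = -30 and +30, run level towards -x (robot side), axes 200 mm above the table, to x = -95, where the ends turn up to 215 mm. 52 mm free between the prongs. Origin on the table under the crossbar, z up.
- hang (a point): point midway between the two prongs, at the height of their axes, 62 mm from the crossbar's middle; the handle bar lies across both prongs about here, its axis 9 mm higher. Same axes as the hanger
- vblock: fixed V-block of smooth, slippery ground steel, 60 (x) x 96 (y) x 40 mm high. A 90 degree groove runs along its y axis on two lands, each 22 mm long, at its ends (|y| 26 to 48 mm); between them a 52 mm wide slot goes right across in x down to the 10 mm thick base, so fingers can straddle the barrel there. Origin at the centre of its underside, z up.
- seat (a point): where the middle of the barrel's axis lies when it is seated: on the groove's centre line, 44 mm above the table; the barrel's axis is then along the y axis of this point. Held with a sideways load, the barrel bears on one face only; opened fingers let it settle on both, and it may be pressed down gripped or from above with the fingertips.
- face_near: the sloping groove face on the V-block's -x side (both lands together); same origin and axes as the V-block
- face_far: the sloping groove face on the V-block's +x side (both lands together); same origin and axes as the V-block
- rest: fixed black plastic rest, base 70 (x) x 100 (y) x 8 mm, with two upright cheeks at y = -50 to -34 and +34 to +50 mm, each with a flat-bottomed notch 38 mm wide (notch floor 24 mm, cheek tops 34 mm above the table); between the cheeks 68 mm are free above the base. Origin at the centre of its underside, z up; the barrel lies along its y axis.
- barrel: dark metal lens barrel with bright rings and glass ends, a plain cylinder 36 mm in diameter and 110 mm long, about 0.25 kg, loose, at the start lying in the rest with its axis 42 mm above the table. Origin in the middle of its axis; its y axis is the cylinder's axis. Either end may point either way.
- bottle: bystander: closed amber bottle, 56 mm in diameter, 130 mm high; origin at the centre of its underside
- eyepiece: bystander: black eyepiece standing upright, 42 mm in diameter, 56 mm high; origin at the centre of its underside
- wafer_case: bystander: flat round grey wafer case, 116 mm in diameter, 18 mm high; origin at the centre of its underside
There are look-alikes about, which are no part of the job. What is meant by the cover is not brown, and is the smaller of those in its own colour. Of the things that look like the barrel, the middle-sized one is meant.

How it is judged:
On the way:
1. the cover hangs by its handle on the hanger, let go and still (contact force between cover and hanger above 0.8 N and contact force between cover and the arm below 0.05 N and contact force between cover and the fingers below 0.05 N and z of bail in the frame of hang between 0.004 and 0.016 m and horizontal distance between bail and hang below 0.055 m and angle between cover's own z axis and vertical below 0.25 rad and linear speed of cover below 0.1 m/s), for 0.2 s.
At the end, for the whole second after the job is handed in: Cover hangs free by its bar on the prongs (within 55 mm of the hang point, tilt < 14 deg). Fingers hold the barrel still in the groove: within 2 mm across, 2 mm high or 3 mm low, 12 mm along, 2 deg, over 3 N on each sloping face. Bystanders within 20 mm of their start (contact force between cover and hanger above 0.8 N and contact force between cover and the arm below 0.05 N and contact force between cover and the fingers below 0.05 N and z of bail in the frame of hang between 0.004 and 0.016 m and horizontal distance between bail and hang below 0.055 m and angle between cover's own z axis and vertical below 0.25 rad and contact force between barrel and face_near above 3 N and contact force between barrel and face_far above 3 N and contact force between barrel and the fingers above 2 N and angle between the y axis of barrel and the y axis of vblock, either way round below 0.035 rad and z of barrel in the frame of seat between -0.003 and 0.002 m and x of barrel in the frame of seat between -0.002 and 0.002 m and y of barrel in the frame of seat between -0.012 and 0.012 m and linear speed of barrel below 0.02 m/s and distance of each of bottle, eyepiece, wafer_case from where it was at the start of the episode below 0.02 m); the arm keeps its last pose, push and grip.
It fails at once if the barrel is pressed hard onto a groove face (over 40 N) (contact force between barrel and face_near above 40 N or contact force between barrel and face_far above 40 N).
It fails at once if a bystander is pushed away (over 30 mm) (distance of any of bottle, eyepiece, wafer_case from where it was at the start of the episode above 0.03 m).
It also fails if it takes over 64 s, if anything falls off the work surface, if the arm or the gripper's body presses on something with over 40 N, if the wrist force passes 120 N, or if a joint passes its speed limit or range.

## Working session

There is one attempt and no reset: what is moved stays moved. The work goes in short steps, Python scripts to look and compute and a tool call to move; the robot and the scene stay as the last step left them, time stands still between calls to the robot, and variables do not carry over. Pictures are saved under pics/ and viewed, and the job is handed in when it is done.

Besides the shell and the picture viewer there is one more tool, called after "Call:" by a JSON object that holds its "name" and its "arguments". jog_arm: Moves the arm, as the interface text tells. Its arguments: {"type":"object","properties":{"series":{"type":"array","items":{"type":"array"}},"squeeze":{"type":"number"}},"required":["series"]}

```bash
mkdir -p pics
cat > h.py <<'E'
import numpy as np, cv2
from station import arm, imaging, job
def cap(n,tag):
    c=imaging.capture(n); cv2.imwrite(f'pics/{tag}.png',c['frame'][:,:,::-1]); np.savez(f'{tag}.npz',**c); return c
def pts(c):
    d=c['depth'];v,u=np.mgrid[0:d.shape[0],0:d.shape[1]]
    x=(u-c['cx'])/c['fx']*d; y=(v-c['cy'])/c['fy']*d
    P=np.stack([x,-y,-d,np.ones_like(d)],-1)@np.array(c['world_from_camera']).T
    P=P[...,:3]; P[d==0]=np.nan; return P
def ray(c,u,v,z):
    T=np.array(c['world_from_camera']); r=T[:3,:3]@np.array([(u-c['cx'])/c['fx'],-(v-c['cy'])/c['fy'],-1]); o=T[:3,3]
    return o+r*(z-o[2])/r[2]
E
python3 - <<'E'
from h import *
np.set_printoptions(precision=4,suppress=True)
print(arm.get_state())
for n in('top','side'):
    c=cap(n,n+'0'); print(c.keys(),c['fx'],c['cx'],c['cy'],c['world_from_camera'])
E
```

```text
{'t': 0.0, 'joint_pos': array([ 1.209 ,  0.4239,  1.6308, -0.    ,  1.0886, -0.019 ]), 'qd': array([-0.0002,  0.0011, -0.0008,  0.0013, -0.0007,  0.0008]), 'joint_torque': array([ -0.0027, -55.7389, -28.1742,  -0.0002,   0.0075,   0.    ]), 'tool_pos': array([0.2099, 0.5881, 0.2305]), 'ee_rot': array([[-0.9418,  0.3361, -0.0006],
       [ 0.3361,  0.9418, -0.0015],
       [ 0.    , -0.0016, -1.    ]]), 'force': array([-0.7866, -0.0059,  0.5823]), 'wrist_torque': array([0.0057, 0.0407, 0.0107]), 'grip_width': 0.08575332329092879}
dict_keys(['frame', 'depth', 'fx', 'fy', 'cx', 'cy', 'world_from_camera']) 375.93525124841733 256.68827702440046 190.3667625140034 [[-0.0233  0.9894 -0.1435  0.4323]
 [-0.9995 -0.026  -0.0164  0.0277]
 [-0.0199  0.1431  0.9895  1.21  ]
 [ 0.      0.      0.      1.    ]]
dict_keys(['frame', 'depth', 'fx', 'fy', 'cx', 'cy', 'world_from_camera']) 403.6696296227467 261.5524118060729 183.8019094228239 [[ 0.7566  0.4224 -0.4991  0.0422]
 [-0.6536  0.512  -0.5573 -0.5497]
 [ 0.0201  0.7479  0.6635  0.8353]
 [ 0.      0.      0.      1.    ]]
```

View pics/top0.png

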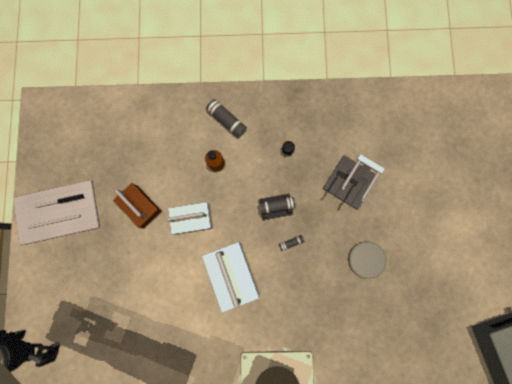

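View pics/side0.png

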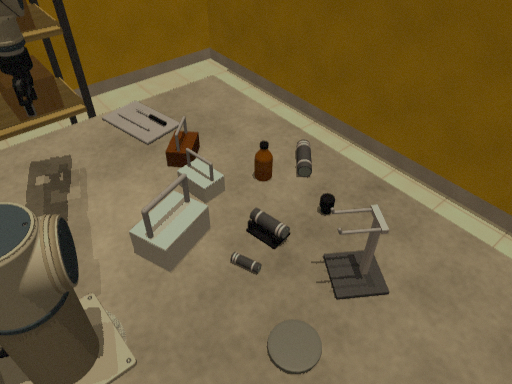

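The top view shows these candidates:
- **Covers:** small white (189,218), large white (231,277) and brown (136,205).
- **Barrels:** in the rest (277,206), large (226,118) and small (291,242).

By the description I choose the white cover at (189,218) and the barrel at (277,206). I'll check both in a crop and measure them.

Run:
```python
from h import *
np.set_printoptions(precision=4,suppress=True)
for n in('top','side'):
    c=dict(np.load(n+'0.npz')); P=pts(c); np.save(n+'P.npy',P)
t=np.load('topP.npy')
im=cv2.imread('pics/top0.png')
cv2.imwrite('pics/crop0.png',cv2.resize(im[90:320,100:400],None,fx=2.6,fy=2.6,interpolation=cv2.INTER_CUBIC))
im=cv2.imread('pics/side0.png')
cv2.imwrite('pics/crop1.png',cv2.resize(im[110:310,120:400],None,fx=2.8,fy=2.8,interpolation=cv2.INTER_CUBIC))
Z=t[...,2]; print('table',np.nanmedian(Z[300:340,330:420]),np.nanmedian(Z[100:130,300:400]))
m=(np.nan_to_num(Z)>0.012).astype(np.uint8)
n,l,s,ce=cv2.connectedComponentsWithStats(m)
for i in range(1,n):
    if s[i,4]<40: continue
    q=t[l==i]; r=cv2.minAreaRect(q[:,:2].astype(np.float32)*1000)
    print(s[i],'c',np.round(r[0]),'size',np.round(r[1]),'ang',round(r[2],1),'zmax',np.percentile(q[:,2],[50,90,99]))
```

```text
table 0.0011698127090269406 0.0013591898703207983
[206  99  41  39 648] c [846. 142.] size [146.  49.] ang 45.8 zmax [0.044  0.0493 0.0512]
[282 141  13  14 151] c [736. -55.] size [38. 39.] ang 88.0 zmax [0.0562 0.0602 0.0627]
[205 150  20  22 330] c [699. 177.] size [53. 54.] ang 88.9 zmax [0.0907 0.1307 0.1349]
[ 323  154   61   55 1445] c [ 619. -249.] size [130. 147.] ang 56.0 zmax [0.0158 0.2071 0.212 ]
[  13  180   86   65 2970] c [552. 699.] size [160. 260.] ang 11.3 zmax [0.0147 0.0205 0.0323]
[ 112  183   49   46 1194] c [564. 426.] size [122.  81.] ang 43.6 zmax [0.0615 0.1213 0.1282]
[259 194  37  25 491] c [555. -13.] size [ 61. 111.] ang 10.6 zmax [0.0574 0.0621 0.0646]
[ 166  202   46   33 1113] c [520. 257.] size [ 80. 120.] ang 7.6 zmax [0.0615 0.1227 0.1283]
[279 235  25  16 200] c [437. -57.] size [25. 78.] ang 20.2 zmax [0.0243 0.0276 0.0292]
[ 349  241   38   38 1105] c [ 380. -291.] size [115. 113.] ang 89.1 zmax [0.0191 0.0219 0.0242]
[ 202  242   57   71 2455] c [342. 132.] size [173. 116.] ang 19.3 zmax [0.0882 0.178  0.1827]
[ 472  313   40   71 1899] c [ 128. -631.] size [102. 210.] ang 70.6 zmax [0.0824 0.1022 0.105 ]
[   0  330   60   54 1766] c [212. 548.] size [221.  68.] ang 82.8 zmax [0.3716 0.5499 0.575 ]
[ 240  352   74   32 1757] c [67.  1.] size [218.  90.] ang 89.2 zmax [0.0152 0.1025 0.148 ]
```

View pics/crop0.png

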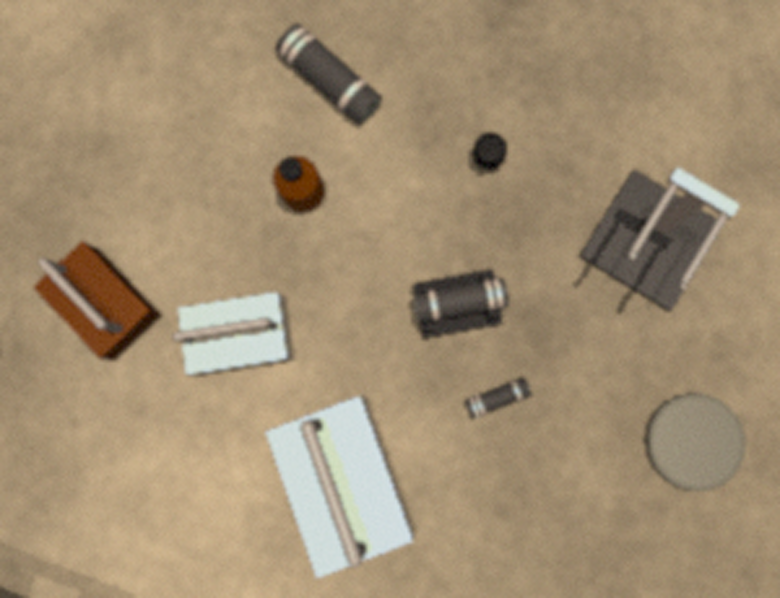

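View pics/crop1.png

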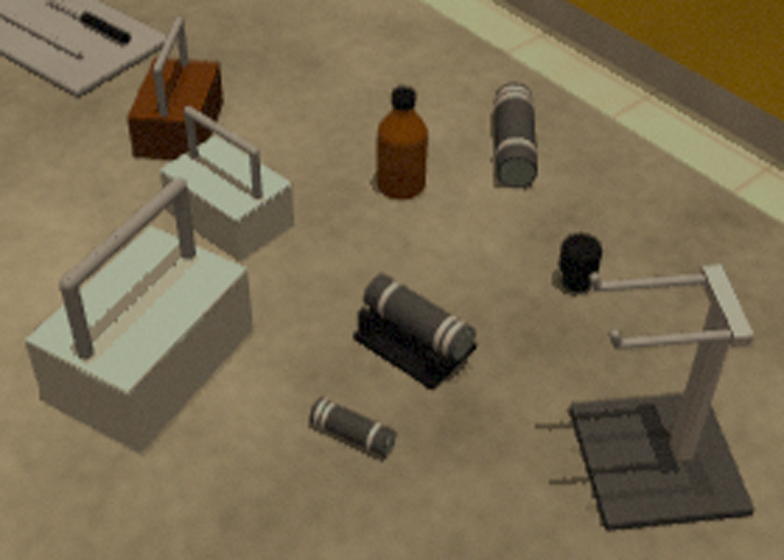

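The crops confirm the choice. The small white cover measures 80x120 mm at (189,218). The barrel in the rest is the middle-sized of three, with lengths 78, 110 and 146 mm. Next I'll fit the exact poses.

```bash
cat >> h.py <<'E'
def line(q):
    q=np.asarray(q);vx,vy,x,y=cv2.fitLine(q.astype(np.float32),cv2.DIST_HUBER,0,1e-4,1e-5).ravel()
    s=(q-[x,y])@[vx,vy]; a,b=np.percentile(s,[1,99]); mid=np.array([x,y])+(a+b)/2*np.array([vx,vy])
    return mid,np.degrees(np.arctan2(vy,vx))%180,b-a
E
python3 - <<'E'
from h import *
np.set_printoptions(precision=4,suppress=True)
for n in('top','side'):
    P=np.load(n+'P.npy').reshape(-1,3); P=P[~np.isnan(P[:,0])]
    def box(x0,x1,y0,y1,z0,z1):
        return P[(P[:,0]>x0)&(P[:,0]<x1)&(P[:,1]>y0)&(P[:,1]<y1)&(P[:,2]>z0)&(P[:,2]<z1)]
    b=box(.43,.6,.18,.34,.112,.14); print(n,'bar',line(b[:,:2]),len(b),np.percentile(b[:,2],[50,95]))
    b=box(.43,.6,.18,.34,.055,.07); r=cv2.minAreaRect(b[:,:2].astype(np.float32)); print('covertop',r,np.median(b[:,2]))
    b=box(.45,.65,-.1,.08,.045,.07); print('barrel',line(b[:,:2]),len(b),np.percentile(b[:,2],[50,95]))
    b=box(.5,.8,-.36,-.15,.18,.23); 
    r=cv2.minAreaRect(b[:,:2].astype(np.float32)); print('hangertop',r,len(b),np.percentile(b[:,2],[5,50,95]))
    b=box(.5,.8,-.4,-.15,.006,.02); r=cv2.minAreaRect(b[:,:2].astype(np.float32)); print('base',r,cv2.boxPoints(r))
E
```

```text
top bar (array([0.5194, 0.2561]), np.float32(97.43935), np.float64(0.10438023693317505)) 129 [0.1252 0.1288]
covertop ((0.5196606516838074, 0.2573390603065491), (0.08026370406150818, 0.1201598048210144), 7.62548303604126) 0.06132526001584537
barrel (array([ 0.5524, -0.0141]), np.float32(98.90352), np.float64(0.10842478136136979)) 403 [0.0584 0.0632]
hangertop ((0.6041461229324341, -0.23873108625411987), (0.0759250596165657, 0.1111893579363823), 55.98551940917969) 412 [0.1991 0.2058 0.2111]
base ((0.6498997211456299, -0.2756154239177704), (0.2486439049243927, 0.2997007369995117), 89.99942016601562) [[ 0.5    -0.3999]
 [ 0.7997 -0.3999]
 [ 0.7998 -0.1513]
 [ 0.5001 -0.1513]]
side bar (array([0.5159, 0.2552]), np.float32(97.80092), np.float64(0.10416668272091578)) 112 [0.1239 0.1268]
covertop ((0.5175256729125977, 0.25684893131256104), (0.08238115161657333, 0.12335915118455887), 7.876609802246094) 0.060769112126984104
barrel (array([ 0.5453, -0.0165]), np.float32(100.731865), np.float64(0.10936471747020539)) 456 [0.0574 0.0618]
hangertop ((0.6019978523254395, -0.23964259028434753), (0.07963349670171738, 0.11102931201457977), 56.09016418457031) 628 [0.1946 0.2046 0.2096]
base ((0.6581583023071289, -0.28035491704940796), (0.14085987210273743, 0.21507567167282104), 57.372596740722656) [[ 0.5296 -0.2817]
 [ 0.7108 -0.3977]
 [ 0.7867 -0.279 ]
 [ 0.6056 -0.1631]]
```

```bash
cat >> h.py <<'E'
from scipy.spatial.transform import Rotation as Ro
np.set_printoptions(precision=4,suppress=True)
def go(p,jawdeg):
    "numbers for a tool-down target: TCP p, jaw direction (tool y) at heading jawdeg"
    s=arm.get_state();R=np.array(s['ee_rot']);a=np.radians(jawdeg)
    y=np.array([np.cos(a),np.sin(a),0]);z=np.array([0,0,-1.]);T=np.c_[np.cross(y,z),y,z]
    print('t',s['t'],'now',s['tool_pos'],'J',s['joint_pos'],'F',s['force'],'w',s['grip_width'])
    print('shift',R.T@(np.array(p)-s['tool_pos'])/0.5,'turn',Ro.from_matrix(R.T@T).as_rotvec()/(np.pi/2))
E
python3 -c "
from h import *
go([.5185,.2565,.19],7.6)"
```

```text
t 0.1 now [0.2099 0.5882 0.2306] J [ 1.209   0.4238  1.6306 -0.      1.0886 -0.019 ] F [-0.21    0.1768  0.3279] w 0.08506490019442657
shift [-0.8042 -0.4172  0.0818] turn [-0.0008  0.0005  0.6973]
```

Call:
{"name": "jog_arm", "arguments": {"series": [[[-0.804,-0.417,0.08],[0,0,0.697],1],[[-0.804,-0.417,0.08],[0,0,0.697],1],[[-0.804,-0.417,0.08],[0,0,0.697],1],[[-0.804,-0.417,0.08],[0,0,0.697],1],[[-0.804,-0.417,0.08],[0,0,0.697],1],[[-0.804,-0.417,0.08],[0,0,0.697],1],[[-0.804,-0.417,0.08],[0,0,0.697],1],[[-0.804,-0.417,0.08],[0,0,0.697],1],[[-0.804,-0.417,0.08],[0,0,0.697],1],[[-0.804,-0.417,0.08],[0,0,0.697],1],[[-0.804,-0.417,0.08],[0,0,0.697],1],[[-0.804,-0.417,0.08],[0,0,0.697],1],[[-0.804,-0.417,0.08],[0,0,0.697],1],[[-0.804,-0.417,0.08],[0,0,0.697],1],[[-0.804,-0.417,0.08],[0,0,0.697],1],[[-0.804,-0.417,0.08],[0,0,0.697],1],[[-0.804,-0.417,0.08],[0,0,0.697],1],[[-0.804,-0.417,0.08],[0,0,0.697],1]]}}

```text
t: 1.6
tool_pos: [0.518, 0.258, 0.1915]
ee_rot: [[-0.134, 0.991, 0.0], [0.991, 0.134, 0.0], [0.0, 0.0, -1.0]]
force: [0.8, -0.6, 0.1]
grip_width: 0.0852
```

```bash
python3 -c "
from h import *
c=cap('side','side1')
go([.5185,.2565,.101],7.6)"
```

```text
t 1.65 now [0.5181 0.2578 0.1915] J [ 0.4412  0.405   1.765  -0.      0.9714  0.3067] F [-0.101  -0.6064  0.4465] w 0.08540481779055782
shift [-0.0028  0.0003  0.1809] turn [ 0.0001 -0.      0.0012]
```

View pics/side1.png

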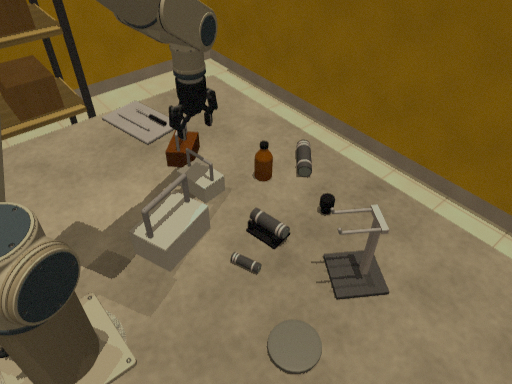

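The picture shows the gripper over the cover's handle, around (193,130). I'll descend, close and lift straight up.

Call:
{"name": "jog_arm", "arguments": {"series": [[[-0.003,0,0.18],[0,0,0],1],[[-0.003,0,0.18],[0,0,0],1],[[-0.003,0,0.18],[0,0,0],1],[[-0.003,0,0.18],[0,0,0],1],[[-0.003,0,0.18],[0,0,0],0],[[-0.003,0,0.18],[0,0,0],0],[[-0.003,0,0.18],[0,0,0],0],[[-0.003,0,0.18],[0,0,0],0],[[-0.003,0,0.18],[0,0,0],0],[[-0.003,0,0.18],[0,0,0],0],[[-0.003,0,0.18],[0,0,0],0],[[-0.003,0,0.18],[0,0,0],0],[[-0.003,0,0.18],[0,0,0],0],[[-0.003,0,0.18],[0,0,0],0]], "squeeze": 60}}

```text
t: 2.82
tool_pos: [0.5189, 0.2558, 0.1022]
ee_rot: [[-0.133, 0.991, 0.0], [0.991, 0.133, 0.0], [0.0, 0.0, -1.0]]
force: [-2.3, -1.8, 7.2]
grip_width: 0.0076
```

```bash
python3 -c "
from h import *
go([.5185,.2565,.32],7.6)"
```

```text
t 2.8167 now [0.5189 0.2558 0.1022] J [0.4374 0.5322 1.8128 0.0001 0.796  0.3041] F [-2.3087 -1.8209  7.2341] w 0.007554203410474425
shift [ 0.0016 -0.0004 -0.4357] turn [ 0.0003 -0.0001  0.0003]
```

Call:
{"name": "jog_arm", "arguments": {"series": [[[0,0,-0.02],[0,0,0],0],[[0,0,-0.04],[0,0,0],0],[[0,0,-0.07],[0,0,0],0],[[0,0,-0.11],[0,0,0],0],[[0,0,-0.15],[0,0,0],0],[[0,0,-0.19],[0,0,0],0],[[0,0,-0.23],[0,0,0],0],[[0,0,-0.27],[0,0,0],0],[[0,0,-0.31],[0,0,0],0],[[0,0,-0.35],[0,0,0],0],[[0,0,-0.39],[0,0,0],0],[[0,0,-0.42],[0,0,0],0],[[0,0,-0.44],[0,0,0],0],[[0,0,-0.44],[0,0,0],0]]}}

```text
t: 3.98
tool_pos: [0.5197, 0.2561, 0.3243]
ee_rot: [[-0.133, 0.991, 0.004], [0.991, 0.133, 0.002], [0.001, 0.004, -1.0]]
force: [0.3, 0.3, -2.4]
grip_width: 0.0074
```

```bash
python3 -c "
from h import *
c=cap('side','side2');c=cap('top','top2')
a=np.hstack([cv2.imread('pics/side2.png')[60:300,100:400],cv2.imread('pics/top2.png')[60:300,100:400]])
cv2.imwrite('pics/c2.png',cv2.resize(a,(800,320)))
xh=np.array([np.cos(np.radians(-34)),np.sin(np.radians(-34))]);o=np.array([.640,-.264])
p=o-.165*xh;print('standoff',p, 'hang',o-.065*xh)
go([*p,.32],-34)"
```

```text
standoff [ 0.5032 -0.1717] hang [ 0.5861 -0.2277]
t 4.0833 now [0.5185 0.2555 0.3213] J [ 0.4373  0.2625  1.6462 -0.      1.2327  0.3042] F [ 0.9091  0.3047 -1.8446] w 0.007475062943637488
shift [-0.8429 -0.1438  0.0026] turn [ 0.0001 -0.      0.4625]
```

View pics/c2.png

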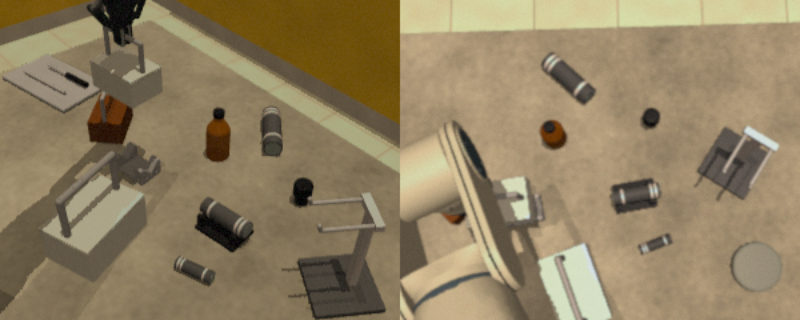

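The cover is up, near (125,60) in the left half, level and with the V-block free below it. Next I carry it to a point in front of the hanger.

Call:
{"name": "jog_arm", "arguments": {"series": [[[-0.02,-0.003,0],[0,0,0.01],0],[[-0.06,-0.01,0],[0,0,0.03],0],[[-0.11,-0.019,0],[0,0,0.06],0],[[-0.17,-0.029,0],[0,0,0.09],0],[[-0.23,-0.039,0],[0,0,0.13],0],[[-0.29,-0.05,0],[0,0,0.16],0],[[-0.35,-0.06,0],[0,0,0.19],0],[[-0.41,-0.07,0],[0,0,0.23],0],[[-0.47,-0.08,0],[0,0,0.26],0],[[-0.53,-0.09,0],[0,0,0.29],0],[[-0.59,-0.1,0],[0,0,0.33],0],[[-0.65,-0.11,0],[0,0,0.36],0],[[-0.71,-0.121,0],[0,0,0.39],0],[[-0.76,-0.13,0],[0,0,0.42],0],[[-0.8,-0.137,0],[0,0,0.44],0],[[-0.83,-0.141,0],[0,0,0.455],0],[[-0.843,-0.144,0],[0,0,0.4625],0],[[-0.843,-0.144,0],[0,0,0.4625],0],[[-0.843,-0.144,0],[0,0,0.4625],0]]}}

```text
t: 5.67
tool_pos: [0.5027, -0.1715, 0.3205]
ee_rot: [[0.56, 0.829, -0.002], [0.829, -0.56, 0.001], [-0.0, -0.002, -1.0]]
force: [0.1, -0.1, -2.5]
grip_width: 0.0078
```

```bash
python3 -c "
from h import *
c=cap('side','side3');c2=cap('top','top3')
a=np.hstack([cv2.imread('pics/side3.png')[60:300,150:450],cv2.imread('pics/top3.png')[60:300,150:450]])
cv2.imwrite('pics/c3.png',cv2.resize(a,(800,320)))
for n,q in(('side',c),('top',c2)):
    P=pts(q).reshape(-1,3);s=arm.get_state()['tool_pos']
    m=(np.hypot(P[:,0]-s[0],P[:,1]-s[1])<.085)&(P[:,2]>s[2]-.05)&(P[:,2]<s[2]-.03)
    b=P[m]; r=cv2.minAreaRect(b[:,:2].astype(np.float32));print(n,r,len(b),np.percentile(b[:,2],[10,50,90]))
go([.5032,-.1717,.215],-34)"
```

```text
side ((0.5026067495346069, -0.1701039969921112), (0.12261930853128433, 0.08045043796300888), 55.956512451171875) 1522 [0.2774 0.2792 0.2807]
top ((0.5039931535720825, -0.16879382729530334), (0.12021294981241226, 0.08019252121448517), 55.60429763793945) 649 [0.2777 0.2801 0.2823]
t 5.7667 now [ 0.5031 -0.1708  0.3209] J [-0.3499  0.1878  1.7438  0.0003  1.211   0.2424] F [ 0.2846  0.8532 -1.5141] w 0.007972632895026002
shift [-0.0013  0.0013  0.2118] turn [-0.0006 -0.      0.0007]
```

View pics/c3.png

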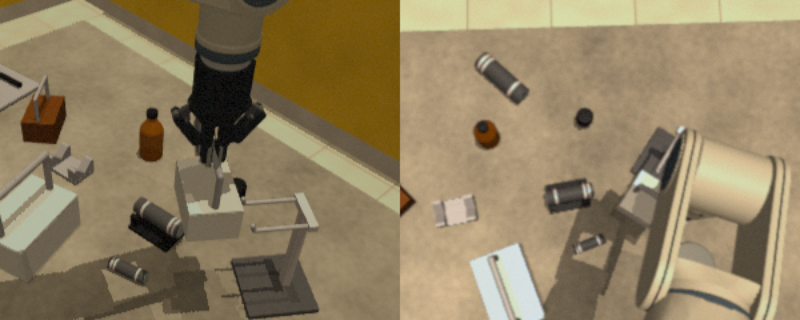

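The cover hangs level in the gripper, its bar about 2 mm off the hanger's centreline. I'll lower it to the entry height and push the prongs through the window.

Call:
{"name": "jog_arm", "arguments": {"series": [[[0,0,0.04],[0,0,0],0],[[0,0,0.09],[0,0,0],0],[[0,0,0.14],[0,0,0],0],[[0,0,0.18],[0,0,0],0],[[-0.002,0,0.205],[0,0,0],0],[[-0.003,0,0.212],[0,0,0],0],[[-0.003,0,0.212],[0,0,0],0],[[-0.003,0.02,0.212],[0,0,0],0],[[-0.003,0.04,0.212],[0,0,0],0],[[-0.003,0.06,0.212],[0,0,0],0],[[-0.003,0.08,0.212],[0,0,0],0],[[-0.003,0.1,0.212],[0,0,0],0],[[-0.003,0.1,0.212],[0,0,0],0]]}}

```text
t: 6.85
tool_pos: [0.5463, -0.2024, 0.2158]
ee_rot: [[0.56, 0.829, 0.002], [0.829, -0.56, -0.001], [0.0, 0.003, -1.0]]
force: [-0.2, -0.1, -1.9]
grip_width: 0.0082
```

```bash
python3 -c "
from h import *
c=cap('side','side4')
cv2.imwrite('pics/c4.png',cv2.resize(c['frame'][140:320,240:440,::-1],(800,720))[:600])
go([.5861,-.2277,.215],-34)"
```

```text
t 6.9 now [ 0.5451 -0.2017  0.2154] J [-0.3749  0.378   1.7424 -0.      1.0205  0.219 ] F [-0.4156  0.6547 -1.6972] w 0.008188407653845587
shift [0.0028 0.0971 0.0009] turn [ 0.0005 -0.0001 -0.0003]
```

View pics/c4.png

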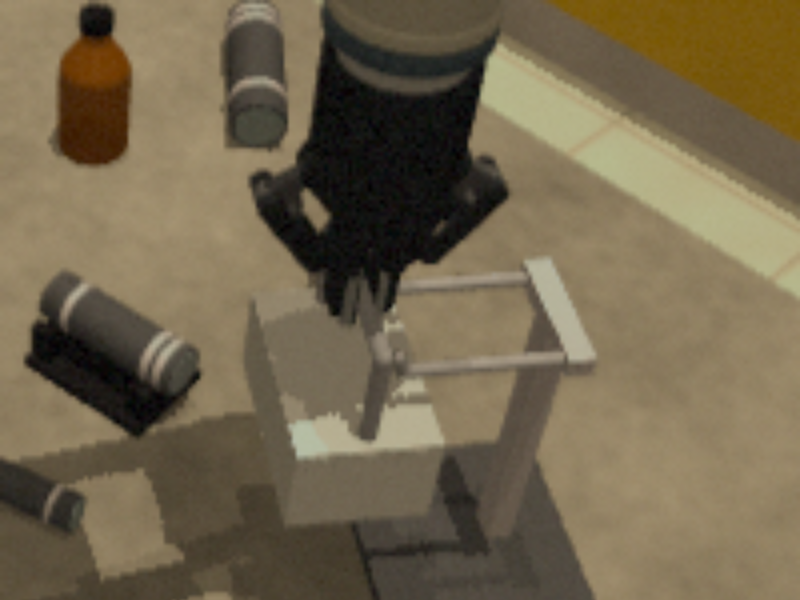

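The near prong end, around (400,355), is inside the near upright and below the bar. The force is unchanged, so I continue in.

Call:
{"name": "jog_arm", "arguments": {"series": [[[0.001,0.02,0],[0,0,0],0],[[0.001,0.04,0],[0,0,0],0],[[0.002,0.06,0],[0,0,0],0],[[0.002,0.08,0],[0,0,0],0],[[0.002,0.097,0],[0,0,0],0],[[0.002,0.097,0],[0,0,0],0],[[0.002,0.097,0],[0,0,0],0]]}}

```text
t: 7.48
tool_pos: [0.585, -0.2274, 0.215]
ee_rot: [[0.559, 0.829, -0.0], [0.829, -0.559, 0.0], [-0.0, -0.0, -1.0]]
force: [0.1, -0.8, -1.5]
grip_width: 0.0083
```

```bash
python3 -c "
from h import *
c=cap('side','side5')
cv2.imwrite('pics/c5.png',cv2.resize(c['frame'][140:320,260:460,::-1],(800,720))[:600])
go([.5861,-.2277,.192],-34)"
```

```text
t 7.5333 now [ 0.5845 -0.2271  0.215 ] J [-0.3896  0.4446  1.6372  0.      1.0606  0.2039] F [-0.7598 -0.1745 -2.4427] w 0.007767633531237567
shift [0.0008 0.0033 0.046 ] turn [-0.0005  0.0001 -0.    ]
```

View pics/c5.png

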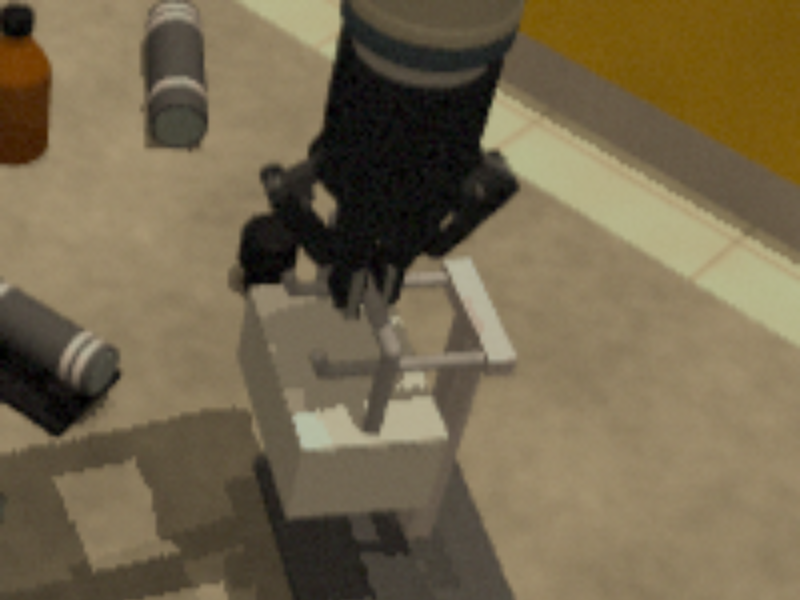

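Both prongs pass through the window under the bar; their ends show at (295,280) and (320,360). I lower it now.

Call:
{"name": "jog_arm", "arguments": {"series": [[[0,0,0.012],[0,0,0],0],[[0,0,0.024],[0,0,0],0],[[0,0,0.034],[0,0,0],0],[[0,0,0.04],[0,0,0],0],[[0,0,0.044],[0,0,0],0],[[0,0,0.044],[0,0,0],0]]}}

```text
t: 8.03
tool_pos: [0.5844, -0.227, 0.1926]
ee_rot: [[0.559, 0.829, -0.001], [0.829, -0.559, 0.0], [-0.0, -0.001, -1.0]]
force: [0.7, 0.4, -2.1]
grip_width: 0.0079
```

Call:
{"name": "jog_arm", "arguments": {"series": [[[0,0,0.002],[0,0,0],0],[[0,0,0.004],[0,0,0],0],[[0,0,0.004],[0,0,0],0],[[0,0,0.004],[0,0,0],0]]}}

```text
t: 8.37
tool_pos: [0.5848, -0.2272, 0.1915]
ee_rot: [[0.559, 0.829, 0.0], [0.829, -0.559, -0.0], [0.0, 0.0, -1.0]]
force: [0.8, -0.2, -1.6]
grip_width: 0.0083
```

Call:
{"name": "jog_arm", "arguments": {"series": [[[0,0,0.002],[0,0,0],0],[[0,0,0.002],[0,0,0],0],[[0,0,0.004],[0,0,0],0],[[0,0,0.004],[0,0,0],0]]}}

```text
t: 8.7
tool_pos: [0.5851, -0.2273, 0.1904]
ee_rot: [[0.559, 0.829, 0.001], [0.829, -0.559, -0.0], [0.0, 0.001, -1.0]]
force: [-1.2, 1.5, 6.9]
grip_width: 0.0083
```

The force rose to +6.9 N, so the bar is resting on the prongs. I open partway to stay clear of the crossbar.

Call:
{"name": "jog_arm", "arguments": {"series": [[[0,0,-0.002],[0,0,0],0.2],[[0,0,-0.002],[0,0,0],0.35],[[0,0,-0.002],[0,0,0],0.4],[[0,0,-0.002],[0,0,0],0.4],[[0,0,-0.002],[0,0,0],0.4],[[0,0,-0.002],[0,0,0],0.4],[[0,0,-0.002],[0,0,0],0.4]]}}

```text
t: 9.28
tool_pos: [0.5847, -0.2271, 0.1902]
ee_rot: [[0.559, 0.829, -0.0], [0.829, -0.559, 0.0], [-0.0, -0.0, -1.0]]
force: [0.2, 0.2, 0.2]
grip_width: 0.0341
```

```bash
python3 -c "
from h import *
c=cap('side','side6')
cv2.imwrite('pics/c6.png',cv2.resize(c['frame'][140:320,260:460,::-1],(800,720))[:600])
print(arm.get_state())"
```

```text
{'t': 9.3333, 'joint_pos': array([-0.3895,  0.4735,  1.6548, -0.    ,  1.0134,  0.2038]), 'qd': array([ 0.0008, -0.0018, -0.0006, -0.0021,  0.0008,  0.0004]), 'joint_torque': array([ -0.0006, -57.108 , -26.546 ,  -0.    ,   0.001 ,  -0.0001]), 'tool_pos': array([ 0.5847, -0.2271,  0.1902]), 'ee_rot': array([[ 0.5591,  0.8291, -0.0001],
       [ 0.8291, -0.5591,  0.    ],
       [-0.    , -0.0001, -1.    ]]), 'force': array([ 0.5655,  0.1266, -0.001 ]), 'wrist_torque': array([-0.0091,  0.0289, -0.0291]), 'grip_width': 0.03413844051960573}
```

View pics/c6.png

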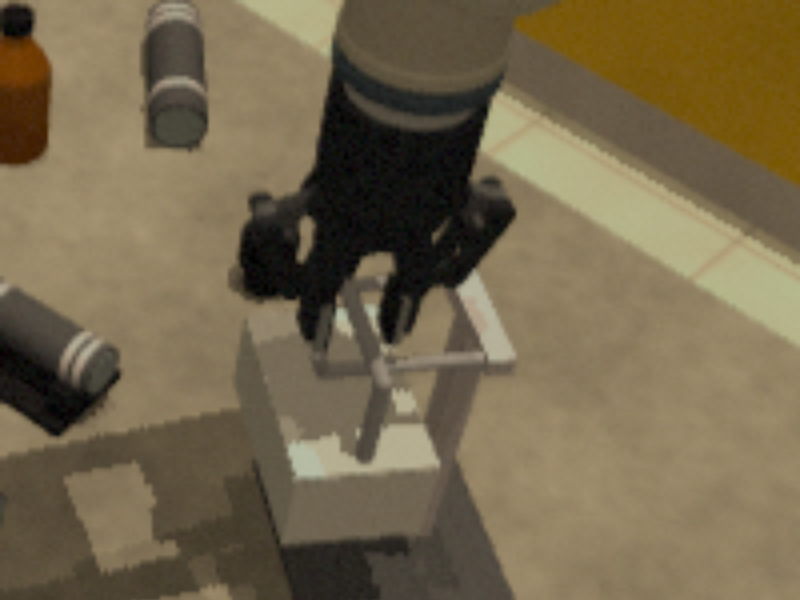

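The cover hangs on both prongs with the fingers standing free on either side of the bar. I retreat straight up.

Call:
{"name": "jog_arm", "arguments": {"series": [[[0,0,-0.02],[0,0,0],0.4],[[0,0,-0.06],[0,0,0],0.4],[[0,0,-0.1],[0,0,0],0.4],[[0,0,-0.15],[0,0,0],0.4],[[0,0,-0.2],[0,0,0],0.4],[[0,0,-0.24],[0,0,0],0.6],[[0,0,-0.24],[0,0,0],0.8],[[0,0,-0.24],[0,0,0],1]]}}

```text
t: 10.0
tool_pos: [0.5854, -0.2274, 0.3124]
ee_rot: [[0.559, 0.829, 0.003], [0.829, -0.559, -0.001], [0.001, 0.003, -1.0]]
force: [-0.2, 0.1, -0.9]
grip_width: 0.0693
```

```bash
python3 -c "
from h import *
c=cap('side','side7');c2=cap('top','top7')
a=np.hstack([c['frame'][60:300,150:450,::-1],c2['frame'][60:300,150:450,::-1]])
cv2.imwrite('pics/c7.png',cv2.resize(a,(800,320)))
for n,q in(('side',c),('top',c2)):
    P=pts(q).reshape(-1,3);P=P[~np.isnan(P[:,0])]
    def box(x0,x1,y0,y1,z0,z1):
        return P[(P[:,0]>x0)&(P[:,0]<x1)&(P[:,1]>y0)&(P[:,1]<y1)&(P[:,2]>z0)&(P[:,2]<z1)]
    b=box(.43,.61,.18,.34,.012,.05);r=cv2.minAreaRect(b[:,:2].astype(np.float32));print(n,'vblock',r,len(b),np.percentile(b[:,2],[5,50,95]))
    b=box(.43,.61,.18,.34,.033,.05);r=cv2.minAreaRect(b[:,:2].astype(np.float32));print(n,'vtop',r,len(b))
    b=box(.45,.65,-.1,.08,.045,.07); print('barrel',line(b[:,:2]),len(b),np.percentile(b[:,2],[50,95]))
    b=box(.45,.65,-.1,.08,.055,.07); print('barrel crest',line(b[:,:2]),len(b))
go([.55,-.015,.20],9)
"
```

```text
side vblock ((0.5188533067703247, 0.25708991289138794), (0.0634857565164566, 0.10032626986503601), 9.453574180603027) 412 [0.013  0.0278 0.0414]
side vtop ((0.5202757716178894, 0.2571256160736084), (0.06212897226214409, 0.09916295856237411), 8.134500503540039) 138
barrel (array([ 0.5445, -0.0162]), np.float32(101.57726), np.float64(0.11003764651289838)) 456 [0.0575 0.0619]
barrel crest (array([ 0.5495, -0.0151]), np.float32(99.471466), np.float64(0.10843565399621766)) 286
top vblock ((0.521631121635437, 0.25763726234436035), (0.05985819175839424, 0.09691128879785538), 9.836447715759277) 438 [0.0125 0.0278 0.0433]
top vtop ((0.5215165615081787, 0.25750842690467834), (0.059754107147455215, 0.09658443927764893), 9.990570068359375) 159
barrel (array([ 0.5523, -0.0138]), np.float32(99.29737), np.float64(0.10846205424259872)) 408 [0.0581 0.063 ]
barrel crest (array([ 0.5531, -0.0136]), np.float32(99.16094), np.float64(0.10824910717613967)) 313
t 10.1 now [ 0.5842 -0.227   0.3098] J [-0.3895  0.3505  1.5503  0.      1.2418  0.2038] F [0.2103 0.1583 0.0665] w 0.08254157318324923
shift [ 0.3132 -0.2936  0.2199] turn [-0.0006 -0.0001 -0.4777]
```

View pics/c7.png

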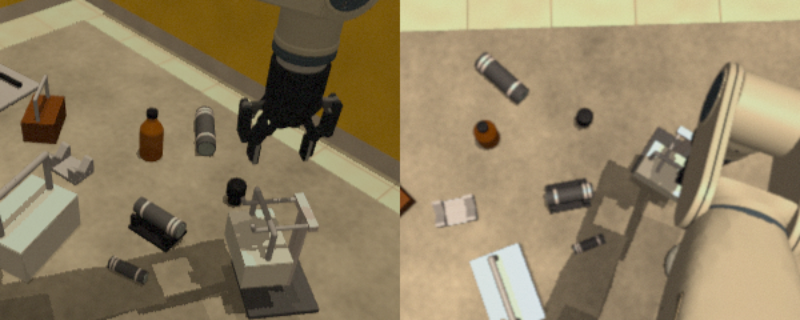

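The cover hangs at about (265,235) in the left half, and the V-block's groove and slot are visible. Next is the barrel.

Call:
{"name": "jog_arm", "arguments": {"series": [[[0.317,-0.296,0.22],[0,0,-0.4777],1],[[0.317,-0.296,0.22],[0,0,-0.4777],1],[[0.317,-0.296,0.22],[0,0,-0.4777],1],[[0.317,-0.296,0.22],[0,0,-0.4777],1],[[0.317,-0.296,0.22],[0,0,-0.4777],1],[[0.317,-0.296,0.22],[0,0,-0.4777],1],[[0.317,-0.296,0.22],[0,0,-0.4777],1],[[0.317,-0.296,0.22],[0,0,-0.4777],1],[[0.317,-0.296,0.22],[0,0,-0.4777],1],[[0.317,-0.296,0.22],[0,0,-0.4777],1]]}}

```text
t: 10.93
tool_pos: [0.5512, -0.0139, 0.2005]
ee_rot: [[-0.155, 0.988, 0.001], [0.988, 0.155, -0.0], [-0.0, 0.001, -1.0]]
force: [0.1, -0.6, -0.3]
grip_width: 0.085
```

```bash
python3 -c "
from h import *
go([.552,-.0143,.024],9.3)
"
```

```text
t 10.9333 now [ 0.5512 -0.0139  0.2005] J [-0.0467  0.3549  1.8191 -0.0002  0.9671 -0.2017] F [ 0.1496 -0.6069 -0.2617] w 0.08497590952076119
shift [-0.001   0.0013  0.3531] turn [ 0.0003  0.0002 -0.0046]
```

Call:
{"name": "jog_arm", "arguments": {"series": [[[-0.001,0.001,0.08],[0,0,-0.004],1],[[-0.001,0.001,0.15],[0,0,-0.004],1],[[-0.001,0.001,0.21],[0,0,-0.004],1],[[-0.001,0.001,0.26],[0,0,-0.004],1],[[-0.001,0.001,0.3],[0,0,-0.004],1],[[-0.001,0.001,0.33],[0,0,-0.004],1],[[-0.001,0.001,0.353],[0,0,-0.004],1],[[-0.001,0.001,0.353],[0,0,-0.004],1],[[-0.001,0.001,0.353],[0,0,-0.004],1]]}}

```text
t: 11.68
tool_pos: [0.5515, -0.0142, 0.0239]
ee_rot: [[-0.161, 0.987, -0.0], [0.987, 0.161, -0.0], [0.0, -0.0, -1.0]]
force: [-1.1, 0.1, 0.4]
grip_width: 0.0857
```

```bash
python3 -c "
from h import *
c=cap('side','side8')
cv2.imwrite('pics/c8.png',cv2.resize(c['frame'][160:280,190:350,::-1],(800,600)))
go([.552,-.0143,.024],9.3)
"
```

```text
t 11.7333 now [ 0.552  -0.014   0.0245] J [-0.0469  0.6351  1.8888 -0.      0.6165 -0.2091] F [0.9065 0.5984 0.4068] w 0.08539441141574007
shift [-0.0006 -0.0001  0.0011] turn [ 0.0007  0.0002 -0.0001]
```

View pics/c8.png

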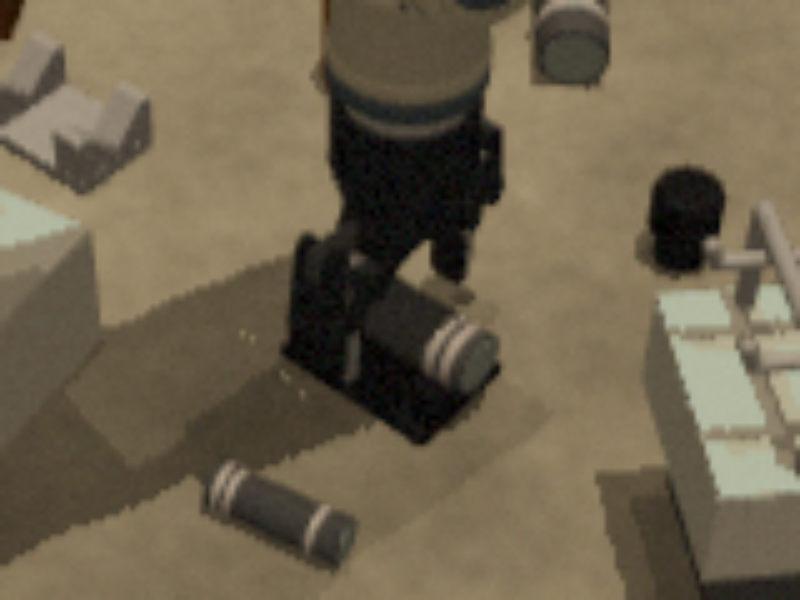

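The fingers straddle the barrel between the cheeks, at about (350,330) and (455,265). I close on it.

Call:
{"name": "jog_arm", "arguments": {"series": [[[0,0,0],[0,0,0],0.5],[[0,0,0],[0,0,0],0.3],[[0,0,0],[0,0,0],0.2],[[0,0,0],[0,0,0],0.2],[[0,0,0],[0,0,0],0.2],[[0,0,0],[0,0,0],0.2],[[0,0,0],[0,0,0],0.2],[[0,0,0],[0,0,0],0.2]], "squeeze": 40}}

```text
t: 12.4
tool_pos: [0.5516, -0.0134, 0.0246]
ee_rot: [[-0.163, 0.987, 0.001], [0.987, 0.163, -0.0], [-0.0, 0.001, -1.0]]
force: [-1.0, -0.7, 6.2]
grip_width: 0.0352
```

Call:
{"name": "jog_arm", "arguments": {"series": [[[0,0,-0.02],[0,0,0],0.2],[[0,0,-0.05],[0,0,0],0.2],[[0,0,-0.09],[0,0,0],0.2],[[0,0,-0.14],[0,0,0],0.2],[[0,0,-0.19],[0,0,0],0.2],[[0,0,-0.24],[0,0,0],0.2],[[0,0,-0.28],[0,0,0],0.2],[[0,0,-0.3],[0,0,0],0.2],[[0,0,-0.3],[0,0,0],0.2]]}}

```text
t: 13.15
tool_pos: [0.5525, -0.0134, 0.1764]
ee_rot: [[-0.163, 0.987, 0.004], [0.987, 0.163, -0.0], [-0.001, 0.004, -1.0]]
force: [0.1, -0.7, -3.5]
grip_width: 0.0348
```

```bash
python3 -c "
from h import *
c=cap('side','side9');c2=cap('top','top9')
a=np.hstack([c['frame'][60:300,150:450,::-1],c2['frame'][60:300,150:450,::-1]])
cv2.imwrite('pics/c9.png',cv2.resize(a,(800,320)))
for n,q in(('side',c),('top',c2)):
    P=pts(q).reshape(-1,3);P=P[~np.isnan(P[:,0])]; 
    def box(x0,x1,y0,y1,z0,z1):
        return P[(P[:,0]>x0)&(P[:,0]<x1)&(P[:,1]>y0)&(P[:,1]<y1)&(P[:,2]>z0)&(P[:,2]<z1)]
    b=box(.43,.61,.18,.34,.012,.05);r=cv2.minAreaRect(b[:,:2].astype(np.float32));print(n,'vblock',r,len(b))
    b=box(.43,.61,.18,.34,.033,.05);r=cv2.minAreaRect(b[:,:2].astype(np.float32));print(n,'vtop',r,len(b))
    for sy in(0,1):
      k=box(.43,.61,.18,.34,.028,.05); kk=k[(k[:,1]>.2573)==sy]
      print('   land',sy,kk[:,:2].mean(0),len(kk))
go([.5210,.2574,.17],9.3)
"
```

```text
side vblock ((0.5204024314880371, 0.25791269540786743), (0.06388688832521439, 0.10121002793312073), 9.82602596282959) 416
side vtop ((0.5197101831436157, 0.2578561305999756), (0.06406918168067932, 0.1000489741563797), 11.092469215393066) 133
   land 0 [0.5272 0.219 ] 111
   land 1 [0.52   0.2918] 91
top vblock ((0.5218722224235535, 0.2578539252281189), (0.060192838311195374, 0.09708791226148605), 9.88713550567627) 439
top vtop ((0.5218725800514221, 0.257854163646698), (0.06014302372932434, 0.09711737930774689), 9.839990615844727) 168
   land 0 [0.5285 0.2206] 105
   land 1 [0.515  0.2937] 112
t 13.25 now [ 0.5507 -0.0134  0.1734] J [-0.0459  0.3921  1.8382  0.      0.9118 -0.2092] F [-0.7102 -0.4288 -3.8586] w 0.03525299420265708
shift [0.544  0.0294 0.0069] turn [-0.0003 -0.0001  0.0007]
```

View pics/c9.png

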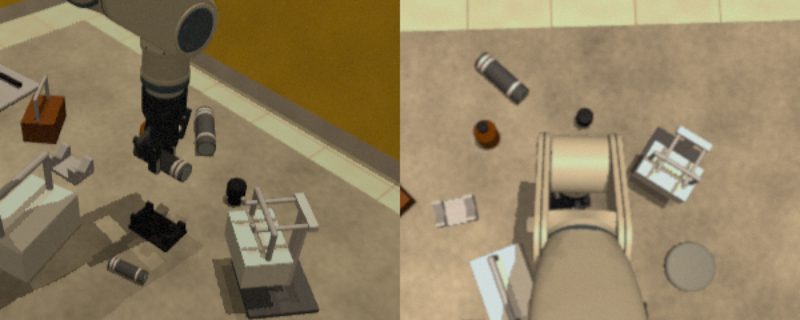

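The barrel is lifted clear of the rest; the cover hangs still at about (265,240). The V-block fit gives (0.521,0.2577) with yaw 9.8°, size 60x97 mm, which matches. I carry the barrel over.

Call:
{"name": "jog_arm", "arguments": {"series": [[[0.03,0.002,0],[0,0,0],0.2],[[0.08,0.004,0],[0,0,-0.001],0.2],[[0.14,0.008,0],[0,0,-0.002],0.2],[[0.2,0.011,0],[0,0,-0.003],0.2],[[0.26,0.014,0],[0,0,-0.004],0.2],[[0.32,0.017,0],[0,0,-0.004],0.2],[[0.38,0.02,0],[0,0,-0.004],0.2],[[0.44,0.024,0],[0,0,-0.004],0.2],[[0.49,0.026,0],[0,0,-0.004],0.2],[[0.525,0.028,0],[0,0,-0.004],0.2],[[0.5445,0.0294,0],[0,0,-0.004],0.2],[[0.5445,0.0294,0],[0,0,-0.004],0.2],[[0.5445,0.0294,0],[0,0,-0.004],0.2]]}}

```text
t: 14.33
tool_pos: [0.5208, 0.2571, 0.1725]
ee_rot: [[-0.17, 0.985, -0.002], [0.985, 0.17, -0.001], [-0.001, -0.002, -1.0]]
force: [-0.3, -1.2, -2.5]
grip_width: 0.0346
```

```bash
python3 -c "
from h import *
go([.5210,.2577,.035],9.75)
"
```

```text
t 14.3333 now [0.5208 0.2571 0.1725] J [ 0.4383  0.4339  1.7712 -0.0005  0.939   0.268 ] F [-0.3148 -1.1572 -2.4621] w 0.03461958981503065
shift [0.0014 0.0012 0.2751] turn [-0.0014  0.0006  0.0002]
```

Call:
{"name": "jog_arm", "arguments": {"series": [[[0.001,0,0.04],[0,0,0],0.2],[[0.001,0,0.09],[0,0,0],0.2],[[0.001,0,0.14],[0,0,0],0.2],[[0.001,0,0.18],[0,0,0],0.2],[[0.001,0,0.22],[0,0,0],0.2],[[0.001,0,0.25],[0,0,0],0.2],[[0.001,0,0.266],[0,0,0],0.2],[[0.001,0,0.274],[0,0,0],0.2],[[0.001,0,0.274],[0,0,0],0.2],[[0.001,0,0.274],[0,0,0],0.2]]}}

```text
t: 15.17
tool_pos: [0.5219, 0.2578, 0.0374]
ee_rot: [[-0.168, 0.986, 0.001], [0.986, 0.168, 0.0], [0.0, 0.001, -1.0]]
force: [-0.2, -1.1, -2.9]
grip_width: 0.0349
```

```bash
python3 -c "
from h import *
c=cap('side','side10')
cv2.imwrite('pics/c10.png',cv2.resize(c['frame'][110:230,120:280,::-1],(800,600)))
go([.5210,.2577,.028],9.75)
"
```

```text
t 15.2167 now [0.5221 0.258  0.0377] J [ 0.4386  0.6402  1.8194 -0.0001  0.6806  0.2694] F [-0.4601 -0.5229 -3.2199] w 0.034997689172006886
shift [-0.0003 -0.0024  0.0194] turn [ 0.0009 -0.0002 -0.0006]
```

View pics/c10.png

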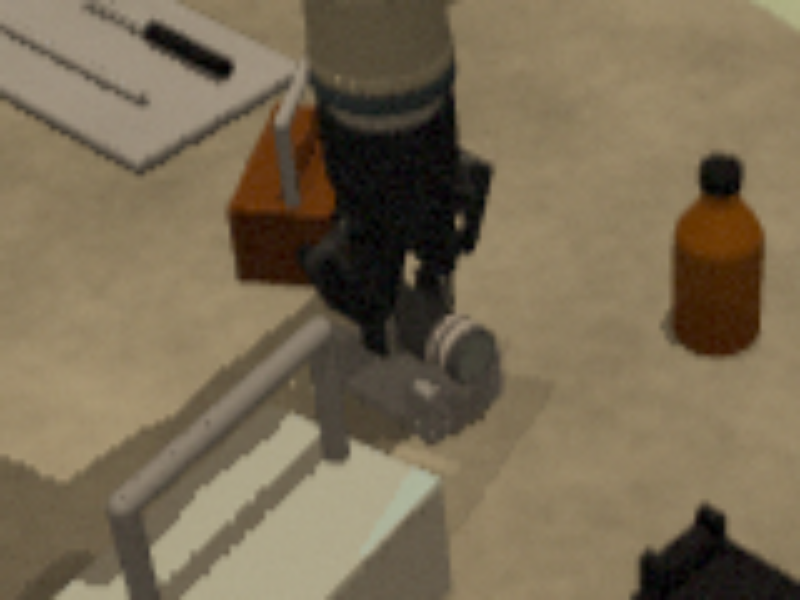

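The barrel is lined up just above the lands, its end at about (470,355). I lower it in small steps and watch the force.

Call:
{"name": "jog_arm", "arguments": {"series": [[[0,-0.001,0.004],[0,0,0],0.2],[[0,-0.001,0.008],[0,0,0],0.2],[[0,-0.001,0.012],[0,0,0],0.2],[[0,-0.001,0.014],[0,0,0],0.2],[[0,-0.001,0.014],[0,0,0],0.2],[[0,-0.001,0.014],[0,0,0],0.2]]}}

```text
t: 15.72
tool_pos: [0.5208, 0.2581, 0.0298]
ee_rot: [[-0.169, 0.986, -0.0], [0.986, 0.169, -0.0], [-0.0, -0.0, -1.0]]
force: [-0.3, 0.5, -3.2]
grip_width: 0.035
```

Call:
{"name": "jog_arm", "arguments": {"series": [[[0,0,0.002],[0,0,0],0.2],[[0,0,0.003],[0,0,0],0.2],[[0,0,0.003],[0,0,0],0.2]]}}

```text
t: 15.97
tool_pos: [0.5209, 0.258, 0.0282]
ee_rot: [[-0.169, 0.986, -0.0], [0.986, 0.169, -0.0], [-0.0, -0.0, -1.0]]
force: [0.7, -0.3, -3.1]
grip_width: 0.0348
```

```bash
python3 -c "
from h import *
go([.5210,.2577,.028],9.75)
"
```

```text
t 15.9667 now [0.5209 0.258  0.0282] J [ 0.4394  0.6555  1.8218 -0.      0.6644  0.2698] F [ 0.6743 -0.3364 -3.097 ] w 0.034771661375647196
shift [-0.0006  0.0002  0.0004] turn [-0.0001  0.     -0.0004]
```

Call:
{"name": "jog_arm", "arguments": {"series": [[[0,0,0.002],[0,0,0],0.2],[[0,0,0.002],[0,0,0],0.2],[[0,0,0.002],[0,0,0],0.2]]}}

```text
t: 16.22
tool_pos: [0.5206, 0.258, 0.0273]
ee_rot: [[-0.169, 0.986, -0.001], [0.986, 0.169, -0.0], [-0.0, -0.001, -1.0]]
force: [-2.3, -0.5, -1.2]
grip_width: 0.0348
```

Contact begins: Fx is -2.3 N, so the barrel touches the far face first. I ease it slightly toward -x and keep lowering in half-millimetre steps.

Call:
{"name": "jog_arm", "arguments": {"series": [[[0,-0.001,0],[0,0,0],0.2],[[0,-0.001,0.001],[0,0,0],0.2],[[0,-0.001,0.001],[0,0,0],0.2],[[0,-0.001,0.001],[0,0,0],0.2]]}}

```text
t: 16.55
tool_pos: [0.5203, 0.2579, 0.0269]
ee_rot: [[-0.169, 0.986, -0.0], [0.986, 0.169, -0.0], [-0.0, -0.0, -1.0]]
force: [-2.6, -0.2, 0.3]
grip_width: 0.0352
```

```bash
python3 -c "
from h import *
import time
go([.5210,.2577,.028],9.75)
print(arm.get_state()['wrist_torque'])
c=cap('side','side11');c=cap('top','top11')
go([.5210,.2577,.028],9.75)
"
```

```text
t 16.55 now [0.5203 0.2579 0.0269] J [0.4397 0.6572 1.8231 0.0001 0.6615 0.27  ] F [-2.6487 -0.1571  0.2801] w 0.035239449611499385
shift [-0.0007  0.0014 -0.0022] turn [-0.0002  0.     -0.0003]
[0.089  0.3304 0.0448]
t 16.65 now [0.5203 0.2579 0.0269] J [0.4397 0.6573 1.8231 0.0001 0.6615 0.27  ] F [-3.7242 -0.8963  0.272 ] w 0.0347874395387663
shift [-0.0007  0.0014 -0.0022] turn [-0.0002  0.     -0.0003]
```

Call:
{"name": "jog_arm", "arguments": {"series": [[[0,-0.001,0],[0,0,0],0.2],[[0,-0.001,0.001],[0,0,0],0.2],[[0,-0.001,0.001],[0,0,0],0.2],[[0,-0.001,0.001],[0,0,0],0.2]]}}

```text
t: 16.98
tool_pos: [0.5202, 0.2579, 0.0268]
ee_rot: [[-0.169, 0.986, 0.001], [0.986, 0.169, 0.0], [0.0, 0.001, -1.0]]
force: [-3.0, -1.9, 4.8]
grip_width: 0.0348
```

Call:
{"name": "jog_arm", "arguments": {"series": [[[0,-0.001,0],[0,0,0],0.2],[[0,-0.001,0.001],[0,0,0],0.2],[[0,-0.001,0.001],[0,0,0],0.2],[[0,-0.001,0.001],[0,0,0],0.2]]}}

```text
t: 17.32
tool_pos: [0.5201, 0.258, 0.0267]
ee_rot: [[-0.169, 0.986, 0.001], [0.986, 0.169, 0.0], [0.0, 0.002, -1.0]]
force: [-3.1, -2.1, 9.4]
grip_width: 0.0353
```

Call:
{"name": "jog_arm", "arguments": {"series": [[[0,-0.001,0],[0,0,0],0.2],[[0,-0.001,0.001],[0,0,0],0.2],[[0,-0.001,0.001],[0,0,0],0.2],[[0,-0.001,0.001],[0,0,0],0.2],[[0,-0.001,0.001],[0,0,0],0.2],[[0,-0.001,0.001],[0,0,0],0.2]]}}

```text
t: 17.82
tool_pos: [0.5201, 0.258, 0.0266]
ee_rot: [[-0.169, 0.986, 0.002], [0.986, 0.169, 0.001], [0.0, 0.002, -1.0]]
force: [-1.5, -2.8, 12.8]
grip_width: 0.0351
```

```bash
python3 -c "
from h import *
c=cap('side','side12');s1=arm.get_state();c2=cap('top','top12');s2=arm.get_state()
print(s1['force'],s2['force'],s2['wrist_torque'],s2['tool_pos'],s2['t'])
a=np.hstack([c['frame'][60:300,100:400,::-1],c2['frame'][60:300,150:450,::-1]])
cv2.imwrite('pics/c12.png',cv2.resize(a,(800,320)))
cv2.imwrite('pics/c12b.png',cv2.resize(c['frame'][130:210,160:260,::-1],(750,600),interpolation=cv2.INTER_CUBIC))
for n,q in(('side',c),('top',c2)):
    P=pts(q).reshape(-1,3);P=P[~np.isnan(P[:,0])]
    def box(x0,x1,y0,y1,z0,z1):
        return P[(P[:,0]>x0)&(P[:,0]<x1)&(P[:,1]>y0)&(P[:,1]<y1)&(P[:,2]>z0)&(P[:,2]<z1)]
    b=box(.45,.6,.17,.35,.05,.068); print(n,'barrel?',len(b),b[:,:2].min(0) if len(b) else '',b[:,:2].max(0) if len(b) else '')
    b=box(.5,.75,-.36,-.1,.142,.156)
    if len(b): print('cover',cv2.minAreaRect(b[:,:2].astype(np.float32)),np.percentile(b[:,2],[10,50,90]))
"
```

```text
[-2.6337 -1.8737 12.3419] [-2.5534 -1.808  11.9803] [-0.2787  0.2807  0.1985] [0.5201 0.258  0.0266] 17.9167
side barrel? 234 [0.4885 0.1985] [0.5499 0.2798]
cover ((0.5998769998550415, -0.2355523407459259), (0.12317076325416565, 0.1161874532699585), 56.27916717529297) [0.1472 0.1495 0.1512]
top barrel? 101 [0.5095 0.2011] [0.5464 0.2329]
cover ((0.6017194390296936, -0.23582793772220612), (0.12012407928705215, 0.11757251620292664), 55.81962203979492) [0.1473 0.1501 0.1527]
```

View pics/c12.png

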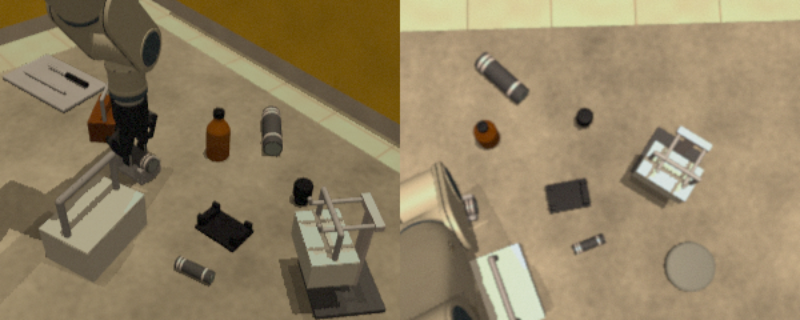

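View pics/c12b.png

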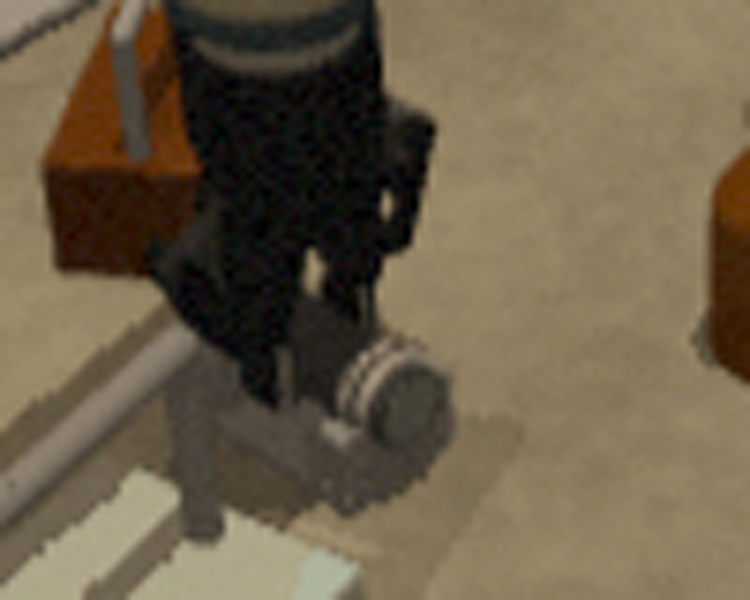

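The barrel sits on both lands, its end face at about (405,405) in the crop. The cover hangs at (325,235), and the bottle, eyepiece and wafer case are where they started. I hold a moment to check the force is steady.

Call:
{"name": "jog_arm", "arguments": {"series": [[[0,0,0],[0,0,0],0.2],[[0,0,0],[0,0,0],0.2],[[0,0,0],[0,0,0],0.2],[[0,0,0],[0,0,0],0.2],[[0,0,0],[0,0,0],0.2],[[0,0,0],[0,0,0],0.2],[[0,0,0],[0,0,0],0.2],[[0,0,0],[0,0,0],0.2],[[0,0,0],[0,0,0],0.2],[[0,0,0],[0,0,0],0.2]]}}

```text
t: 18.75
tool_pos: [0.5201, 0.258, 0.0266]
ee_rot: [[-0.169, 0.986, 0.002], [0.986, 0.169, 0.001], [0.0, 0.002, -1.0]]
force: [-1.4, -2.2, 13.0]
grip_width: 0.0349
```

```bash
python3 -c "
from h import *
for n,(x,y,r,z0,z1) in dict(bottle=(.699,.177,.05,.05,.2),eyep=(.736,-.055,.04,.03,.1),wafer=(.38,-.291,.08,.012,.04)).items():
  for f in('top0','top12'):
    P=pts(dict(np.load(f+'.npz'))).reshape(-1,3);m=(np.hypot(P[:,0]-x,P[:,1]-y)<r)&(P[:,2]>z0)&(P[:,2]<z1);print(n,f,P[m].mean(0))
print(job.hand_in())
"
```

```text
bottle top0 [0.6928 0.1743 0.0977]
bottle top12 [0.6929 0.1742 0.0977]
eyep top0 [ 0.7338 -0.0546  0.0551]
eyep top12 [ 0.7338 -0.0546  0.0547]
wafer top0 [ 0.3791 -0.2901  0.019 ]
wafer top12 [ 0.3792 -0.2899  0.019 ]
the job is handed in; nothing more can be done
None
```

The dust cover hangs on both prongs and is let go. The barrel is held gripped in the V-block's groove, pressed down with about 15 N. I handed the job in at about 18.8 s; no verdict was reported.

What the last checks showed:
- **Cover:** its top is level at about 0.149 m, which puts the handle bar at about 0.209 m as required. It is well clear of the arm.
- **Barrel:** the net wrist force was a steady 13 N, which is about 15–16 N on the groove once the barrel's weight is added. From the side force (1.4–2.6 N) I estimate about 9 N on the near face and 13 N on the far face. The tool height puts the barrel's axis at 44 mm, and the tool's heading is within about 0.2° of the V-block's.
- **Bystanders:** bottle, eyepiece and wafer case moved less than 1 mm.

Some checks disagreed or were incomplete:
- **Camera offset:** the two cameras differ by 2–3 mm in x. I used the mean and corrected the barrel by feel on the groove faces.
- **Side load:** a small force of 2–3 N stayed on the barrel. I did not open the fingers to let it settle.
- **Lengthwise centring:** this rests on where I gripped the barrel, good to about 2 mm. I did not measure it again once the barrel was seated.

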